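# Find the full biscuit tin

## Task

Only one of the three identical biscuit tins is full. Lift each tin a few centimetres to feel its weight, one after another from the robot's left to its right, and set it back upright where it stood; then finish holding the heaviest one upright and still in the gripper over the middle of the cork mat, its underside at least 10 cm above the worktop (if the last tin is the heaviest it need not be set down first). Do not let go of it at the end: the program finishes while holding the tin; leave the other two tins standing at their places and everything else where it is.

Things in the scene. Friction and masses are not known exactly. Their poses are not given: they have to be found in the camera images.
- tin_left_mid (a point): Closed square tin 60 x 60 x 100 mm tall, white, green clovers, flat flush green lid; the left of three that look alike, seen by the robot (left is +y). Point at its centre, 50 mm up; z up, x and y square to its sides. Contents may shift a few mm. Any may be heaviest: they weigh 0.19 to 0.75 kg, the heaviest at least 0.15 kg more than the others. Rubber-like grip: 25 to 40 N holds it.
- tin_middle_mid (a point): Closed square tin 60 x 60 x 100 mm tall, white, green clovers, flat flush green lid; the middle of three that look alike, seen by the robot (left is +y). Point at its centre, 50 mm up; z up, x and y square to its sides. Contents may shift a few mm. Any may be heaviest: they weigh 0.19 to 0.75 kg, the heaviest at least 0.15 kg more than the others. Rubber-like grip: 25 to 40 N holds it.
- tin_right_mid (a point): Closed square tin 60 x 60 x 100 mm tall, white, green clovers, flat flush green lid; the right of three that look alike, seen by the robot (left is +y). Point at its centre, 50 mm up; z up, x and y square to its sides. Contents may shift a few mm. Any may be heaviest: they weigh 0.19 to 0.75 kg, the heaviest at least 0.15 kg more than the others. Rubber-like grip: 25 to 40 N holds it.
- mat_top (a point): Round cork mat, 150 mm across and 6 mm thick, fixed flat on the worktop to the right of the tins (-y). Point at the centre of its upper face.
- mug_mid (a point): White mug, 76 mm across, 85 mm tall, with a handle; bystander. Point at its centre, 42 mm up.
- bowl_mid (a point): White bowl, 100 mm across, 45 mm tall; bystander. Point at its centre, 22 mm up.
- remote_mid (a point): White remote control lying flat, 120 x 40 x 14 mm, long along its x; bystander. Point at its centre.
- spoon_grip (a point): Steel spoon with a wooden handle, lying flat, 160 mm long; bystander. Point on its handle.
- salt_mid (a point): White salt pot, 48 mm across, 80 mm tall; bystander. Point at its centre, 40 mm up.
Not all that is in view belongs to the job. Leave any red or yellow look-alike of the part that bears tin_middle_mid alone.

How it is judged:
By the outcome, as a careful person would: the job done as asked, in the order asked, and still so for the second after the job is handed in, while the arm keeps its last pose, push and grip.
It also fails if it takes over 72 s, if anything falls off the work surface, if the arm or the gripper's body presses on something with over 40 N, if the wrist force passes 120 N, or if a joint passes its speed limit or range.

## Robot

A 7-joint arm with a two-finger parallel gripper is mounted at the origin on the work surface. World frame = base frame: x ahead of the robot, y to its left, z up, the work surface at z = 0. Lengths are in m, angles in rad, forces in N, time in s.
With the tool pointing down it reaches from about 0.4 to 0.85 m from the base axis. Payload 10.4 kg.
Tool frame: the origin (TCP) lies between the finger pads; the fingertips stand 22 mm ahead of it and the grasp point (between the pads) lies 3 mm ahead of it (r.nose_length is the distance from the TCP to the fingertips, in m); z points along the fingers, y is the line along which they close (so a half turn about z gives the same grasp; the last joint's range is limited). The gripper opens to 87 mm and grips with 3 to 60 N. Pads are 19 mm wide; open, the fingers measure 117 mm over their backs; the gripper's body (75 mm by 190 mm) begins 51 mm behind the grasp point.
Start: joints at [-1.349, 0.332, -0.065, 1.46, 0.022, 1.35, -0.088], TCP at [0.151, 0.606, 0.245] pointing down, gripper open.
Joint ranges: [-2.6, 2.6], [-0.5, 2.12], [-1.47, 1.34], [0.16, 2.42], [-1.27, 4.41], [0.06, 2.06], [-2.6, 2.6]. Speed limits (rad/s): [2.22, 2.22, 2.79, 2.79, 3.14, 3.14, 3.14].

## Interface

Orientations are given as a unit quaternion [x, y, z, w].
In Python, from bench import readout, cams, r gives the robot as it stands. The module is installed in compiled form; this text tells all that it offers.
- The arm moves only by the tool step_arm, never from a script. Its argument "deltas" is a list that holds one entry, the list of rows, each a list of 7 numbers: the turn, a rotation vector about the tool's x, y, z in rad, then the shift along the tool's x, y, z in m, then the opening in per cent of the stroke, from 0 (shut) to 100 (fully open). A call has 1 to 20 rows; each row is the pose to reach, as a shift and turn from the pose commanded when the call began, along the tool's axes at that moment; what a row does not reach only later rows make up. A row lasts 1/8 s, in which the tool goes at most 62.5 mm and 10.7 degrees, less where a joint would pass 70% of its speed; a pose out of reach is approached as far as the arm can. A call with a gripper value outside its range is refused whole. The fingers move at their own pace and stop on an object; "squeeze" is the grip in N (left out, the last holds). Time passes only in rows, so rows that repeat a pose let the fingers close. It gives the time, the measured TCP pose, the force, the opening and the grip force at its end, in the units of the state.
- readout.read_state(): the state, without advancing time (a new reading comes with each control period).
- cams.camera(name): name is "scene" or "side" or "wrist"; returns a dict with "img" (384x512x3 uint8, red, green, blue), "fx", "fy", "cx", "cy" (pixels), "origin" and "rotation" of the camera in the world; the wrist camera has in their place "T_tool_cam" (4x4, takes a point from camera to tool coordinates, whose origin is the TCP and whose axes are the flange's). Camera axes: x right, y up, looking along -z (the intrinsics and any distortion apply to the point x, -y, -z); pixel columns grow to the right and rows downward; lengths in m; the calibration is good to about 2 mm. A picture is of the moment at which its call begins: read the wrist's pose just before it. There is no depth.
- r.close_job(): hands the job in; it is judged then, once.
The state is a dict: "time": time; "joint_positions": joint angles; "joint_vel": joint speeds; "joint_torque": joint torques, N m; "ee_pos": TCP position; "eef_rot": TCP orientation; "ft_force": force on the tool from outside, world axes, zero at the start; "torque": the same for the moment, N m; "width": finger opening in m; "grip_force": force on a finger pad.
Only numpy, scipy, OpenCV 4.12 (cv2) and the standard library are available. Lean on these libraries where they do the work, as an engineer would, in place of code of your own. Each camera call takes 0.05 s, during which the arm holds its last target. There are 200 camera calls.

## Working session

There is one attempt and no reset: what is moved stays moved. The work goes in short steps, Python scripts to look and compute and a tool call to move; the robot and the scene stay as the last step left them, time stands still between calls to the robot, and variables do not carry over. Pictures are saved under pics/ and viewed, at most 10 in all, crops included, and the job is handed in when it is done.

Besides the shell and the picture viewer there is one more tool, called as name(argument=value, ...), one argument or row to a line, values as JSON. step_arm: Moves the arm, as the interface text tells. Its arguments: {"type":"object","properties":{"deltas":{"type":"array"},"squeeze":{"type":"number"}},"required":["deltas"]}

```bash
mkdir -p pics
cat > h.py <<'E'
import numpy as np, cv2
from bench import readout, cams, r
from scipy.spatial.transform import Rotation as R
def cam(n):
    s=readout.read_state(); c=cams.camera(n)
    if 'T_tool_cam' in c:
        T=np.eye(4); T[:3,:3]=R.from_quat(s['eef_rot']).as_matrix(); T[:3,3]=s['ee_pos']
        T=T@np.array(c['T_tool_cam']); c['origin']=T[:3,3]; c['rotation']=T[:3,:3]
    c['origin']=np.array(c['origin']); c['rotation']=np.array(c['rotation'])
    return c
def ray(c,u,v,z):
    d=c['rotation']@np.array([(u-c['cx'])/c['fx'],-(v-c['cy'])/c['fy'],-1.])
    return c['origin']+d*(z-c['origin'][2])/d[2]
def save(c,f): cv2.imwrite('pics/'+f,cv2.cvtColor(c['img'],cv2.COLOR_RGB2BGR))
E
python3 - <<'E'
from h import *
s=readout.read_state(); print(s)
a=[]
for n in('scene','side'):
    c=cam(n); print(n,[k for k in c],c['fx'],c['cx'],c['cy'],c['origin'].round(3),c['rotation'].round(3).tolist(), c.get('distortion'))
    save(c,n+'0.png'); np.save(n+'0.npy',c,allow_pickle=True)
c=cam('wrist');print(np.array(c['T_tool_cam']).round(3).tolist(),c['fx'])
E
```

```text
{'time': 0.0, 'joint_positions': array([-1.34859069,  0.33287982, -0.06471703,  1.46094095,  0.02160599,
        1.34992033, -0.08849548]), 'joint_vel': array([-3.51741617e-04,  1.36188337e-03,  7.61661242e-04, -9.02034610e-05,
        8.55011543e-04, -1.45277319e-04,  1.02002844e-03]), 'joint_torque': array([-5.35974250e-04, -6.23258400e+01,  2.42705550e-02, -3.89896381e+01,
       -6.15385012e-02,  3.96491715e-02,  1.26419468e-04]), 'ee_pos': array([0.15138872, 0.60601291, 0.24374919]), 'eef_rot': array([ 1.22076064e-01,  9.92520482e-01, -7.24214337e-04, -5.45793564e-05]), 'ft_force': array([ 0.58651153,  0.19309504, -0.91906866]), 'torque': array([ 0.01027815, -0.02039603, -0.03630462]), 'grip_force': 0.0, 'width': 0.08723681395737741}
scene ['img', 'fx', 'fy', 'cx', 'cy', 'origin', 'rotation'] 449.6694581336007 262.05041208885245 193.78509066513837 [1.342 0.121 0.971] [0.232, 0.272, 0.722, 0.593] None
side ['img', 'fx', 'fy', 'cx', 'cy', 'origin', 'rotation'] 448.0260693531486 253.75960356940806 189.62923594279923 [0.43  0.738 0.849] [-0.028, 0.37, 0.926, -0.064] None
[[0.001, 0.97, 0.241, 0.066], [1.0, -0.001, -0.001, -0.001], [-0.0, 0.241, -0.97, -0.141], [0.0, 0.0, 0.0, 1.0]] 328.86362935996374
```

View pics/scene0.png

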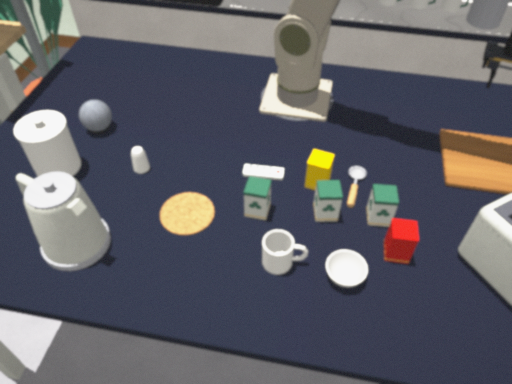

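View pics/side0.png

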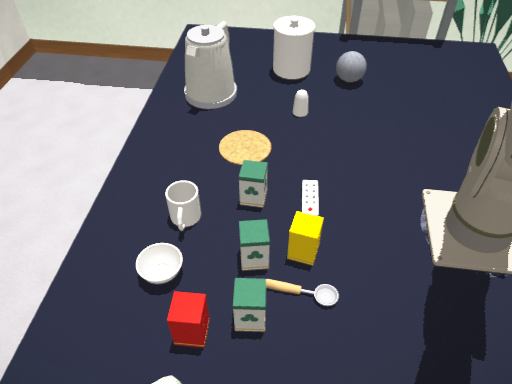

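Scene view: the clover tins' green lids are at about (382,194), (328,187) and (258,187), which is left, middle, right. The red decoy is at (401,240), the yellow at (319,168) and the mat at (187,213). The side view agrees, with lids at (250,290), (254,232) and (254,171). Next I locate them.

```bash
sed -i "s/    c\['origin'\]=np.array(c\['origin'\]); .*/    c['origin']=np.array(c['origin']); q=np.array(c['rotation']); c['rotation']=R.from_quat(q).as_matrix() if q.size==4 else q/" h.py
cat >> h.py <<'E'
def blobs(c,lo,hi,z,amin=80):
    m=cv2.inRange(cv2.cvtColor(c['img'],cv2.COLOR_RGB2HSV),lo,hi)
    out=[]
    for k in cv2.findContours(m,cv2.RETR_EXTERNAL,cv2.CHAIN_APPROX_NONE)[0]:
        if cv2.contourArea(k)<amin: continue
        P=np.array([ray(c,u,v,z)[:2] for u,v in k[:,0]],np.float32)
        out.append((k[:,0].mean(0).round(),cv2.minAreaRect(P)))
    return out
E
python3 - <<'E'
from h import *
for n in('scene','side'):
    c=cam(n); print(n)
    for nm,lo,hi,z in(('green',(60,80,40),(95,255,255),.1),('yel',(24,200,120),(34,255,255),.1),('red',(0,200,100),(6,255,255),.1),('mat',(12,80,120),(23,230,255),.006)):
        for p,q in blobs(c,lo,hi,z): print(nm,p,np.round(q[0],3),np.round(q[1],3),round(q[2],1))
    for nm,(u,v),z in {'scene':[('mug',(278,240),.085),('bowl',(347,262),.045),('spoonbowl',(357,172),.01),('remote',(263,171),.014)],'side':[('mug',(183,193),.085),('bowl',(160,258),.045),('spoonh',(268,285),.01),('spoonb',(326,295),.01),('remote',(311,197),.014)]}[n]:
        print(nm,ray(c,u,v,z).round(3))
E
```

```text
scene
green [385. 193.] [0.506 0.3  ] [0.068 0.064] 8.5
green [330. 189.] [0.519 0.154] [0.068 0.062] 13.2
green [257. 186.] [ 0.549 -0.035] [0.063 0.064] 87.8
green [51. 13.] [-0.205 -1.027] [0.285 0.075] 29.0
green [ 6. 10.] [-0.203 -1.226] [0.198 0.052] 38.7
yel [318. 167.] [0.448 0.116] [0.065 0.144] 84.5
red [398. 244.] [0.647 0.34 ] [0.067 0.127] 76.4
mat [187. 213.] [ 0.599 -0.223] [0.151 0.151] 11.4
mat [352. 195.] [0.443 0.224] [0.022 0.088] 83.5
mat [476. 171.] [0.267 0.593] [0.207 0.163] 85.9
mat [478. 136.] [0.103 0.61 ] [0.041 0.223] 0.0
mat [ 8. 33.] [-0.18  -1.229] [0.285 0.083] 32.1
mug [0.7   0.047 0.085]
bowl [0.703 0.22  0.045]
spoonbowl [0.35  0.233 0.01 ]
remote [ 0.406 -0.045  0.014]
side
green [249. 294.] [0.503 0.301] [0.062 0.066] 6.5
green [254. 232.] [0.516 0.155] [0.062 0.069] 12.4
green [253. 171.] [ 0.544 -0.03 ] [0.07  0.063] 87.8
green [502.  16.] [-0.241 -0.939] [0.34  0.051] 75.8
green [485.  16.] [-0.174 -0.945] [0.321 0.039] 70.3
green [459.  15.] [-0.086 -0.944] [0.269 0.032] 77.3
yel [305. 236.] [0.41  0.149] [0.126 0.064] 84.9
red [189. 318.] [0.607 0.365] [0.073 0.098] 2.4
mat [285. 287.] [0.444 0.22 ] [0.022 0.078] 86.1
mat [244. 147.] [ 0.596 -0.222] [0.147 0.148] 7.7
mat [348.  16.] [ 0.3   -1.088] [0.301 0.017] 89.6
mug [0.698 0.052 0.085]
bowl [0.713 0.211 0.045]
spoonh [0.476 0.224 0.01 ]
spoonb [0.352 0.231 0.01 ]
remote [ 0.398 -0.043  0.014]
```

```bash
cat >> h.py <<'E'
def delta(p,yaw,pc=None):
    "tool-axes turn/shift to bring TCP to p with tool y at 90deg+yaw"
    s=readout.read_state(); M=R.from_quat(s['eef_rot']); 
    y=np.radians(yaw); t=R.from_matrix(np.array([[-np.cos(y),-np.sin(y),0],[-np.sin(y),np.cos(y),0],[0,0,-1.]]).T.T)
    t=R.from_matrix(np.column_stack([[-np.cos(y),-np.sin(y),0],[-np.sin(y),np.cos(y),0],[0,0,-1.]]))
    print('turn',(M.inv()*t).as_rotvec().round(3),'shift',M.inv().apply(np.array(p)-s['ee_pos']).round(4))
E
sed -i '/\.T\.T)/s/t=.*//' h.py
python3 -c "
from h import *
delta([.504,.300,.22],7.5)"
```

```text
turn [-0.001 -0.    -0.376] shift [-0.4163 -0.2116  0.0244]
```

step_arm(
  deltas=[
    [[0, 0, 0, 0, 0, -0.06, 100], [0, 0, -0.1, -0.06, -0.03, -0.06, 100], [0, 0, -0.25, -0.12, -0.06, -0.06, 100], [0, 0, -0.376, -0.416, -0.212, -0.06, 100], [0, 0, -0.376, -0.416, -0.212, -0.06, 100], [0, 0, -0.376, -0.416, -0.212, -0.06, 100], [0, 0, -0.376, -0.416, -0.212, -0.06, 100], [0, 0, -0.376, -0.416, -0.212, -0.04, 100], [0, 0, -0.376, -0.416, -0.212, 0.0, 100], [0, 0, -0.376, -0.416, -0.212, 0.024, 100], [0, 0, -0.376, -0.416, -0.212, 0.024, 100], [0, 0, -0.376, -0.416, -0.212, 0.024, 100], [0, 0, -0.376, -0.416, -0.212, 0.024, 100], [0, 0, -0.376, -0.416, -0.212, 0.024, 100]],
  ],
  squeeze=32,
)

```text
time: 2.0
ee_pos: [0.5038, 0.3004, 0.2215]
eef_rot: [-0.066, 0.998, 0.0, 0.001]
ft_force: [-0.5, -0.2, 0.9]
width: 0.0868
grip_force: 0.0
```

Run:
```python
from h import *
c=cam('wrist'); save(c,'w1.png')
for p,q in blobs(c,(60,80,40),(95,255,255),.1,300): print(p,np.round(q[0],4),np.round(q[1],3),round(q[2],1))
s=readout.read_state(); print(s['ee_pos'],s['ft_force'],s['time'])
delta([.504,.300,.068],7.5)
```

```text
[253. 197.] [0.5006 0.2979] [0.055 0.061] 9.1
[231. 165.] [0.4809 0.2803] [0.014 0.03 ] 3.2
[ 68. 185.] [0.5168 0.1516] [0.061 0.062] 12.2
[0.50376034 0.3002025  0.22124496] [ 0.47543771  0.34734016 -0.51437838] 2.05
turn [0.001 0.001 0.001] shift [-1.000e-04 -3.000e-04  1.532e-01]
```

View pics/w1.png

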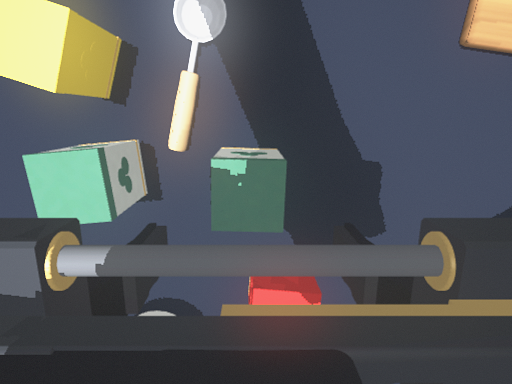

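The wrist view shows the left tin's lid at about columns 211–286, rows 158–230, square to the jaws. Both jaws are clear, with red at (283,290) and yellow at (60,50). I'll descend, grip and lift 4 cm.

step_arm(
  deltas=[
    [[0, 0, 0, 0, -0.001, 0.04, 100], [0, 0, 0, 0, -0.001, 0.08, 100], [0, 0, 0, 0, -0.001, 0.115, 100], [0, 0, 0, 0, -0.001, 0.135, 100], [0, 0, 0, 0, -0.001, 0.148, 100], [0, 0, 0, 0, -0.001, 0.148, 100], [0, 0, 0, 0, -0.001, 0.148, 60], [0, 0, 0, 0, -0.001, 0.148, 50], [0, 0, 0, 0, -0.001, 0.148, 40], [0, 0, 0, 0, -0.001, 0.148, 30], [0, 0, 0, 0, -0.001, 0.148, 30], [0, 0, 0, 0, -0.001, 0.148, 30]],
  ],
  squeeze=32,
)

```text
time: 3.55
ee_pos: [0.504, 0.299, 0.073]
eef_rot: [-0.066, 0.998, 0.0, 0.0]
ft_force: [-0.7, -1.4, 4.9]
width: 0.0601
grip_force: 31.8
```

step_arm(
  deltas=[
    [[0, 0, 0, 0, 0, -0.005, 30], [0, 0, 0, 0, 0, -0.015, 30], [0, 0, 0, 0, 0, -0.03, 30], [0, 0, 0, 0, 0, -0.04, 30], [0, 0, 0, 0, 0, -0.045, 30], [0, 0, 0, 0, 0, -0.045, 30], [0, 0, 0, 0, 0, -0.045, 30], [0, 0, 0, 0, 0, -0.045, 30], [0, 0, 0, 0, 0, -0.045, 30], [0, 0, 0, 0, 0, -0.045, 30]],
  ],
)

```text
time: 4.8
ee_pos: [0.5038, 0.2989, 0.1174]
eef_rot: [-0.066, 0.998, 0.0, -0.0]
ft_force: [0.0, -0.1, -3.0]
width: 0.0597
grip_force: 31.8
```

Run:
```python
from h import *
a=[]
for i in range(6):
    cams.camera('side'); s=readout.read_state(); a.append(np.r_[s['ft_force'],s['joint_torque'][[1,3]],s['ee_pos'][2]])
print(np.mean(a,0).round(3),np.std(a,0).round(3),s['width'],s['grip_force'],s['time'],s['torque'])
```

```text
[-1.3000e-01  4.5000e-02 -3.3440e+00 -6.0026e+01 -3.6414e+01  1.1800e-01] [0.43  0.246 0.658 0.009 0.009 0.   ] 0.059904749340026583 31.825139145366848 5.1 [ 0.02534488  0.01650163 -0.00811941]
```

Left reads about 3.3 N. I'll set it down and let go.

step_arm(
  deltas=[
    [[0, 0, 0, 0, 0, 0.015, 30], [0, 0, 0, 0, 0, 0.03, 30], [0, 0, 0, 0, 0, 0.038, 30], [0, 0, 0, 0, 0, 0.042, 30], [0, 0, 0, 0, 0, 0.0445, 30], [0, 0, 0, 0, 0, 0.0445, 30], [0, 0, 0, 0, 0, 0.0445, 30], [0, 0, 0, 0, 0, 0.0445, 75], [0, 0, 0, 0, 0, 0.0445, 85], [0, 0, 0, 0, 0, 0.0445, 100], [0, 0, 0, 0, 0, 0.0445, 100], [0, 0, 0, 0, 0, 0.0445, 100], [0, 0, 0, 0, 0, 0.02, 100], [0, 0, 0, 0, 0, -0.03, 100], [0, 0, 0, 0, 0, -0.08, 100], [0, 0, 0, 0, 0, -0.105, 100], [0, 0, 0, 0, 0, -0.105, 100], [0, 0, 0, 0, 0, -0.105, 100]],
  ],
)

```text
time: 7.35
ee_pos: [0.5034, 0.2987, 0.2215]
eef_rot: [-0.066, 0.998, -0.0, -0.001]
ft_force: [0.4, 0.3, -0.8]
width: 0.0869
grip_force: 0.0
```

Run:
```python
from h import *
a=[]
for i in range(4):
    c=cam('wrist'); s=readout.read_state(); a.append(s['ft_force'])
print('bias',np.mean(a,0).round(2))
for p,q in blobs(c,(60,80,40),(95,255,255),.1,300): print(p,np.round(q[0],4),np.round(q[1],3),round(q[2],1))
c=cam('side')
for p,q in blobs(c,(60,80,40),(95,255,255),.1,300): print(p,np.round(q[0],4),np.round(q[1],3),round(q[2],1))
delta([.517,.1535,.22],12.5)
```

```text
bias [-0.33  0.11  0.2 ]
[255. 204.] [0.5076 0.301 ] [0.038 0.056] 10.8
[277. 180.] [0.4878 0.3177] [0.031 0.018] 5.7
[233. 167.] [0.4804 0.2803] [0.029 0.014] 88.0
[ 71. 187.] [0.5168 0.1517] [0.061 0.062] 12.7
[249. 296.] [0.5024 0.3069] [0.062 0.055] 7.9
[502.  17.] [-0.241 -0.939] [0.34  0.051] 75.8
turn [-0.001 -0.001 -0.087] shift [ 0.0056 -0.1457  0.0018]
```

step_arm(
  deltas=[
    [[0, 0, -0.087, 0.0055, -0.05, 0, 100], [0, 0, -0.087, 0.0055, -0.1, 0, 100], [0, 0, -0.087, 0.0055, -0.146, 0, 100], [0, 0, -0.087, 0.0055, -0.146, 0.002, 100], [0, 0, -0.087, 0.0055, -0.146, 0.002, 100], [0, 0, -0.087, 0.0055, -0.146, 0.002, 100]],
  ],
)

```text
time: 8.35
ee_pos: [0.5171, 0.1549, 0.2203]
eef_rot: [-0.11, 0.994, 0.0, -0.0]
ft_force: [0.7, 1.3, -0.1]
width: 0.087
grip_force: 0.0
```

Run:
```python
from h import *
c=cam('wrist'); save(c,'w2.png'); print(readout.read_state()['ee_pos'])
for p,q in blobs(c,(60,80,40),(95,255,255),.1,300): print(p,np.round(q[0],4),np.round(q[1],3),round(q[2],1))
```

```text
[0.51716187 0.15479288 0.22034815]
[423. 212.] [0.4993 0.3037] [0.056 0.051] 5.9
[249. 198.] [0.5163 0.152 ] [0.062 0.061] 12.7
[ 33. 177.] [ 0.5445 -0.0242] [0.048 0.063] 88.5
```

View pics/w2.png

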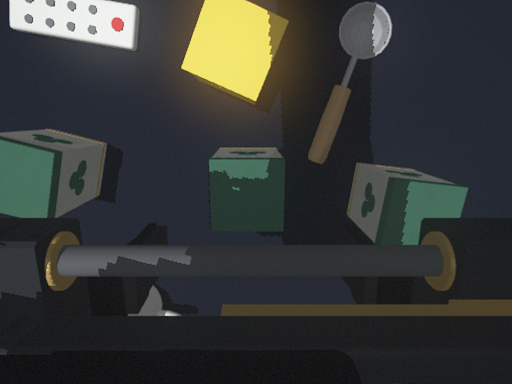

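The middle tin is centred at columns 210–284, about 2 mm off, and square to the jaws. The jaws are clear and the left tin stands at the right of the picture. I'll grip and lift.

step_arm(
  deltas=[
    [[0, 0, 0, 0, -0.002, 0.04, 100], [0, 0, 0, 0, -0.002, 0.08, 100], [0, 0, 0, 0, -0.002, 0.115, 100], [0, 0, 0, 0, -0.002, 0.135, 100], [0, 0, 0, 0, -0.002, 0.147, 100], [0, 0, 0, 0, -0.002, 0.147, 100], [0, 0, 0, 0, -0.002, 0.147, 60], [0, 0, 0, 0, -0.002, 0.147, 50], [0, 0, 0, 0, -0.002, 0.147, 40], [0, 0, 0, 0, -0.002, 0.147, 30], [0, 0, 0, 0, -0.002, 0.147, 30], [0, 0, 0, 0, -0.002, 0.147, 30]],
  ],
)

```text
time: 9.9
ee_pos: [0.5181, 0.152, 0.074]
eef_rot: [-0.109, 0.994, 0.0, 0.0]
ft_force: [-1.6, 2.2, 6.0]
width: 0.0595
grip_force: 32.0
```

step_arm(
  deltas=[
    [[0, 0, 0, 0, 0, -0.005, 30], [0, 0, 0, 0, 0, -0.015, 30], [0, 0, 0, 0, 0, -0.03, 30], [0, 0, 0, 0, 0, -0.04, 30], [0, 0, 0, 0, 0, -0.045, 30], [0, 0, 0, 0, 0, -0.045, 30], [0, 0, 0, 0, 0, -0.045, 30], [0, 0, 0, 0, 0, -0.045, 30], [0, 0, 0, 0, 0, -0.045, 30], [0, 0, 0, 0, 0, -0.045, 30]],
  ],
)

```text
time: 11.15
ee_pos: [0.5179, 0.1515, 0.1184]
eef_rot: [-0.109, 0.994, 0.0, -0.0]
ft_force: [-0.6, 0.8, -6.1]
width: 0.0598
grip_force: 32.0
```

Run:
```python
from h import *
a=[]
for i in range(6):
    cams.camera('side'); s=readout.read_state(); a.append(np.r_[s['ft_force'],s['joint_torque'][[1,3]],s['ee_pos'][2]])
print(np.mean(a,0).round(3),np.std(a,0).round(3),s['width'],s['grip_force'],s['time'],s['torque'])
```

```text
[ -0.12    0.095  -6.212 -53.301 -36.94    0.119] [0.48  0.393 0.431 0.008 0.008 0.   ] 0.059963272489849596 31.9839646643959 11.45 [ 0.08199795  0.0224548  -0.02469327]
```

Middle reads about 6.2 N. I'll set it back and continue to the right tin, aiming at (0.546, −0.030).

step_arm(
  deltas=[
    [[0, 0, 0, 0, 0, 0.015, 30], [0, 0, 0, 0, 0, 0.03, 30], [0, 0, 0, 0, 0, 0.038, 30], [0, 0, 0, 0, 0, 0.042, 30], [0, 0, 0, 0, 0, 0.0445, 30], [0, 0, 0, 0, 0, 0.0445, 30], [0, 0, 0, 0, 0, 0.0445, 30], [0, 0, 0, 0, 0, 0.0445, 75], [0, 0, 0, 0, 0, 0.0445, 85], [0, 0, 0, 0, 0, 0.0445, 100], [0, 0, 0, 0, 0, 0.0445, 100], [0, 0, 0, 0, 0, 0.0445, 100], [0, 0, 0, 0, 0, 0.02, 100], [0, 0, 0, 0, 0, -0.03, 100], [0, 0, 0, 0, 0, -0.08, 100], [0, 0, 0, 0, 0, -0.105, 100], [0, 0, 0, 0, 0, -0.105, 100], [0, 0, 0, 0, 0, -0.105, 100]],
  ],
)

```text
time: 13.7
ee_pos: [0.5174, 0.1514, 0.2226]
eef_rot: [-0.109, 0.994, -0.0, -0.001]
ft_force: [-1.4, 0.3, -0.5]
width: 0.0869
grip_force: 0.0
```

Run:
```python
from h import *
for n in('wrist','side'):
  c=cam(n)
  for p,q in blobs(c,(60,80,40),(95,255,255),.1,300): print(p,np.round(q[0],4),np.round(q[1],3),round(q[2],1))
delta([.546,-.031,.22],-2)
```

```text
[422. 211.] [0.4995 0.3024] [0.057 0.055] 7.6
[251. 201.] [0.516 0.151] [0.061 0.061] 12.6
[ 39. 180.] [ 0.5444 -0.0267] [0.053 0.063] 89.0
[249. 294.] [0.5034 0.3013] [0.062 0.066] 6.9
[254. 232.] [0.5158 0.1548] [0.061 0.068] 11.5
[502.  17.] [-0.241 -0.939] [0.34  0.051] 75.8
turn [-0.001 -0.002  0.253] shift [ 0.0115 -0.1842  0.0023]
```

step_arm(
  deltas=[
    [[0, 0, 0.1, 0.0115, -0.05, 0, 100], [0, 0, 0.2, 0.0115, -0.1, 0, 100], [0, 0, 0.253, 0.0115, -0.15, 0, 100], [0, 0, 0.253, 0.0115, -0.184, 0.002, 100], [0, 0, 0.253, 0.0115, -0.184, 0.002, 100], [0, 0, 0.253, 0.0115, -0.184, 0.002, 100], [0, 0, 0.253, 0.0115, -0.184, 0.002, 100]],
  ],
)

```text
time: 14.68
ee_pos: [0.5463, -0.0292, 0.2212]
eef_rot: [0.016, 1.0, 0.0, -0.0]
ft_force: [0.3, -0.1, -0.3]
width: 0.087
grip_force: 0.0
```

Run:
```python
from h import *
c=cam('wrist'); save(c,'w3.png'); print(readout.read_state()['ee_pos'])
for p,q in blobs(c,(60,80,40),(95,255,255),.1,300): print(p,np.round(q[0],4),np.round(q[1],3),round(q[2],1))
```

```text
[ 0.54639284 -0.02935285  0.2213215 ]
[238. 200.] [ 0.5441 -0.0356] [0.061 0.06 ] 88.2
[473. 153.] [0.5169 0.1489] [0.062 0.065] 12.1
```

View pics/w3.png

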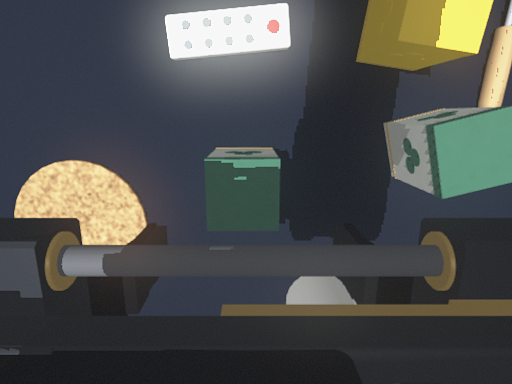

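The right tin is at columns 205–280, so its centre is about 4 mm further right. The mat is at the left, and the mug at (318,290) is clear. I'll shift, grip and lift.

step_arm(
  deltas=[
    [[0, 0, 0, 0, -0.0045, 0.04, 100], [0, 0, 0, 0, -0.0045, 0.08, 100], [0, 0, 0, 0, -0.0045, 0.115, 100], [0, 0, 0, 0, -0.0045, 0.135, 100], [0, 0, 0, 0, -0.0045, 0.148, 100], [0, 0, 0, 0, -0.0045, 0.148, 100], [0, 0, 0, 0, -0.0045, 0.148, 60], [0, 0, 0, 0, -0.0045, 0.148, 50], [0, 0, 0, 0, -0.0045, 0.148, 40], [0, 0, 0, 0, -0.0045, 0.148, 30], [0, 0, 0, 0, -0.0045, 0.148, 30], [0, 0, 0, 0, -0.0045, 0.148, 30]],
  ],
)

```text
time: 16.23
ee_pos: [0.5466, -0.0352, 0.0739]
eef_rot: [0.017, 1.0, 0.0, 0.0]
ft_force: [-0.1, -1.0, 5.6]
width: 0.0601
grip_force: 32.0
```

step_arm(
  deltas=[
    [[0, 0, 0, 0, 0, -0.005, 30], [0, 0, 0, 0, 0, -0.015, 30], [0, 0, 0, 0, 0, -0.03, 30], [0, 0, 0, 0, 0, -0.04, 30], [0, 0, 0, 0, 0, -0.045, 30], [0, 0, 0, 0, 0, -0.045, 30], [0, 0, 0, 0, 0, -0.045, 30], [0, 0, 0, 0, 0, -0.045, 30], [0, 0, 0, 0, 0, -0.045, 30], [0, 0, 0, 0, 0, -0.045, 30]],
  ],
)

```text
time: 17.48
ee_pos: [0.5463, -0.0351, 0.1184]
eef_rot: [0.017, 1.0, 0.0, -0.0]
ft_force: [0.3, -0.6, -2.8]
width: 0.0594
grip_force: 32.0
```

Run:
```python
from h import *
a=[]
for i in range(6):
    cams.camera('side'); s=readout.read_state(); a.append(np.r_[s['ft_force'],s['joint_torque'][[1,3]],s['ee_pos'][2]])
print(np.mean(a,0).round(3),np.std(a,0).round(3),s['width'],s['grip_force'],s['time'],s['torque'])
```

```text
[-4.8000e-02 -2.4900e-01 -1.9140e+00 -5.0366e+01 -3.5191e+01  1.1800e-01] [0.329 0.49  0.443 0.007 0.008 0.   ] 0.059934563542861544 31.978053892962635 17.775 [-0.02977768 -0.00335706 -0.00770939]
```

Right reads about 2 N, so the middle tin is the heaviest. I'll set the right one down and go back to the middle.

step_arm(
  deltas=[
    [[0, 0, 0, 0, 0, 0.015, 30], [0, 0, 0, 0, 0, 0.03, 30], [0, 0, 0, 0, 0, 0.038, 30], [0, 0, 0, 0, 0, 0.042, 30], [0, 0, 0, 0, 0, 0.0445, 30], [0, 0, 0, 0, 0, 0.0445, 30], [0, 0, 0, 0, 0, 0.0445, 30], [0, 0, 0, 0, 0, 0.0445, 75], [0, 0, 0, 0, 0, 0.0445, 85], [0, 0, 0, 0, 0, 0.0445, 100], [0, 0, 0, 0, 0, 0.0445, 100], [0, 0, 0, 0, 0, 0.0445, 100], [0, 0, 0, 0, 0, 0.02, 100], [0, 0, 0, 0, 0, -0.03, 100], [0, 0, 0, 0, 0, -0.08, 100], [0, 0, 0, 0, 0, -0.105, 100], [0, 0, 0, 0, 0, -0.105, 100], [0, 0, 0, 0, 0, -0.105, 100]],
  ],
)

```text
time: 20.02
ee_pos: [0.5459, -0.0351, 0.2226]
eef_rot: [0.017, 1.0, 0.0, -0.001]
ft_force: [-0.2, -0.3, -0.4]
width: 0.0873
grip_force: 0.0
```

Run:
```python
from h import *
for n in('wrist','side'):
  c=cam(n)
  for p,q in blobs(c,(60,80,40),(95,255,255),.1,300): print(p,np.round(q[0],4),np.round(q[1],3),round(q[2],1))
delta([.5175,.153,.22],12.5)
```

```text
[244. 196.] [ 0.5441 -0.0355] [0.061 0.06 ] 88.1
[478. 152.] [0.5168 0.1482] [0.063 0.056] 11.4
[249. 294.] [0.5034 0.3011] [0.062 0.067] 6.5
[254. 232.] [0.5158 0.1544] [0.063 0.069] 12.4
[253. 171.] [ 0.5439 -0.0302] [0.071 0.061] 87.1
[502.  17.] [-0.241 -0.939] [0.34  0.051] 75.8
turn [-0.    -0.002 -0.253] shift [0.0347 0.187  0.0022]
```

step_arm(
  deltas=[
    [[0, 0, -0.1, 0.0345, 0.05, 0, 100], [0, 0, -0.2, 0.0345, 0.1, 0, 100], [0, 0, -0.253, 0.0345, 0.15, 0, 100], [0, 0, -0.253, 0.0345, 0.187, 0.002, 100], [0, 0, -0.253, 0.0345, 0.187, 0.002, 100], [0, 0, -0.253, 0.0345, 0.187, 0.002, 100], [0, 0, -0.253, 0.0345, 0.187, 0.002, 100]],
  ],
)

```text
time: 21.0
ee_pos: [0.5185, 0.1515, 0.2213]
eef_rot: [-0.108, 0.994, -0.0, -0.0]
ft_force: [-0.1, 0.5, -0.1]
width: 0.0873
grip_force: 0.0
```

Run:
```python
from h import *
c=cam('wrist'); print(readout.read_state()['ee_pos'])
for p,q in blobs(c,(60,80,40),(95,255,255),.1,300): print(p,np.round(q[0],4),np.round(q[1],3),round(q[2],1))
```

```text
[0.51853171 0.15168036 0.22147616]
[421. 212.] [0.5008 0.2997] [0.058 0.06 ] 6.3
[253. 193.] [0.5161 0.1508] [0.061 0.061] 12.5
[ 38. 176.] [ 0.5445 -0.0263] [0.053 0.064] 88.3
```

step_arm(
  deltas=[
    [[0, 0, 0, 0, 0, 0.04, 100], [0, 0, 0, 0, 0, 0.08, 100], [0, 0, 0, 0, 0, 0.115, 100], [0, 0, 0, 0, 0, 0.135, 100], [0, 0, 0, 0, 0, 0.148, 100], [0, 0, 0, 0, 0, 0.148, 100], [0, 0, 0, 0, 0, 0.148, 60], [0, 0, 0, 0, 0, 0.148, 50], [0, 0, 0, 0, 0, 0.148, 40], [0, 0, 0, 0, 0, 0.148, 30], [0, 0, 0, 0, 0, 0.148, 30], [0, 0, 0, 0, 0, 0.148, 30]],
  ],
  squeeze=35,
)

```text
time: 22.55
ee_pos: [0.5188, 0.1525, 0.074]
eef_rot: [-0.109, 0.994, -0.0, 0.0]
ft_force: [0.0, -3.2, 5.1]
width: 0.06
grip_force: 35.0
```

step_arm(
  deltas=[
    [[0, 0, 0, 0, 0, -0.005, 30], [0, 0, 0, 0, 0, -0.02, 30], [0, 0, 0, 0, 0, -0.045, 30], [0, 0, 0, 0, 0, -0.075, 30], [0, 0, 0, 0, 0, -0.105, 30], [0, 0, 0, 0, 0, -0.135, 30], [0, 0, 0, 0, 0, -0.155, 30], [0, 0, 0, 0, 0, -0.165, 30], [0, 0, 0, 0, 0, -0.165, 30], [0, 0, 0, 0, 0, -0.165, 30], [0, 0, 0, 0, 0, -0.165, 30], [0, 0, 0, 0, 0, -0.165, 30]],
  ],
)

```text
time: 24.05
ee_pos: [0.5182, 0.1529, 0.238]
eef_rot: [-0.109, 0.994, -0.0, -0.0]
ft_force: [-0.1, 0.6, -5.9]
width: 0.0598
grip_force: 35.0
```

Run:
```python
from h import *
s=readout.read_state();print(s['ft_force'])
delta([.5975,-.2225,.235],-12)
```

```text
[-0.07802257  0.64175305 -5.87472322]
turn [-0.    -0.001  0.428] shift [ 0.0038 -0.3836  0.0031]
```

step_arm(
  deltas=[
    [[0, 0, 0.01, 0, -0.01, 0, 30], [0, 0, 0.04, 0, -0.035, 0, 30], [0, 0, 0.09, 0.001, -0.075, 0, 30], [0, 0, 0.14, 0.001, -0.115, 0, 30], [0, 0, 0.19, 0.002, -0.16, 0, 30], [0, 0, 0.24, 0.002, -0.205, 0, 30], [0, 0, 0.29, 0.003, -0.25, 0, 30], [0, 0, 0.34, 0.003, -0.295, 0, 30], [0, 0, 0.38, 0.003, -0.335, 0, 30], [0, 0, 0.41, 0.004, -0.365, 0, 30], [0, 0, 0.428, 0.004, -0.38, 0, 30], [0, 0, 0.428, 0.004, -0.3835, 0, 30], [0, 0, 0.428, 0.004, -0.3835, 0, 30], [0, 0, 0.428, 0.004, -0.3835, 0, 30], [0, 0, 0.428, 0.004, -0.3835, 0, 30], [0, 0, 0.428, 0.004, -0.3835, 0, 30], [0, 0, 0.428, 0.004, -0.3835, 0, 30], [0, 0, 0.428, 0.004, -0.3835, 0, 30]],
  ],
)

```text
time: 26.3
ee_pos: [0.5975, -0.2223, 0.2385]
eef_rot: [0.105, 0.995, 0.0, -0.0]
ft_force: [0.8, -1.4, -5.5]
width: 0.06
grip_force: 35.0
```

Run:
```python
from h import *
c=cam('side'); d=cam('scene'); save({'img':c['img']},'s2.png'); save(d,'sc2.png')
for k in (c,d):
  for p,q in blobs(k,(60,80,40),(95,255,255),.1,100): print(p,np.round(q[0],3),round(q[2],1))
s=readout.read_state();print(s['ee_pos'],s['ft_force'],np.abs(s['joint_vel']).max(),s['grip_force'])
```

```text
[249. 294.] [0.503 0.301] 5.9
[253. 171.] [ 0.545 -0.03 ] 88.4
[459.  15.] [-0.086 -0.944] 77.3
[386. 193.] [0.506 0.3  ] 7.9
[258. 187.] [ 0.549 -0.032] 87.8
[171. 148.] [ 0.449 -0.304] 76.8
[51. 13.] [-0.209 -1.029] 29.0
[ 6. 10.] [-0.201 -1.226] 40.1
[ 0.59746633 -0.22238443  0.2384933 ] [-0.34165289  0.45884463 -5.79173461] 0.0014755481057915241 34.957863799645565
```

View pics/s2.png

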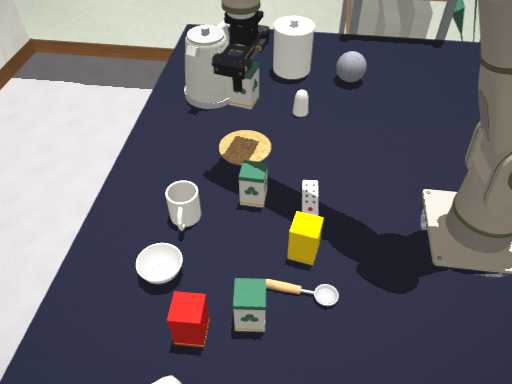

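View pics/sc2.png

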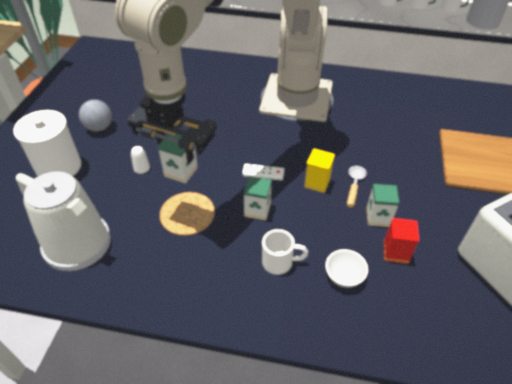

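Both views show the tin held upright, with its shadow centred on the mat at (242,148) in the side view and (187,213) in the scene view. Its underside is at about 0.165 m. The left and right tins and the bystanders are in place.

```bash
python3 -c "
from bench import r
print(r.close_job())"
```

```text
the job is handed in; nothing more can be done
None
```

The middle tin is the heaviest (about 6.2 N, against 3.3 N for the left and 2 N for the right); the arm is holding it upright over the middle of the cork mat, about 16 cm up, with the left and right tins set back in place and the job handed in.

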